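Clear the potato-strip cutter and set its length stop

ROBOT

A 6-joint arm with a two-finger parallel gripper is mounted at the origin on a cart in front of the work surface, level with it; the furniture and walls round the work are solid. World frame = base frame: x ahead of the robot, y to its left, z up, the work surface at z = 0. Lengths are in m, angles in rad, forces in N, time in s.
With the tool pointing down it reaches from about 0.3 to 0.875 m from the base axis. Payload 6.4 kg.
Tool frame: the origin (TCP) lies at the very end of the fingers, on their centre line; the grasp point (between the pads) lies 19 mm behind it; z points along the fingers, y is the line along which they close (so a half turn about z gives the same grasp; the last joint's range is limited). The gripper opens to 85 mm and grips with 20 to 120 N. Pads are 22 mm wide; open, the fingers measure 114 mm over their backs; the gripper's body (76 mm by 85 mm) begins 54 mm behind the grasp point. The pads swing forward as they close: fully open they stand 13 mm farther back than shut.
Start: joints at [-0.206, 0.181, 1.607, -0, 1.354, -0.206], TCP at [0.575, 0, 0.231] pointing down, gripper open.
Joint ranges: [-2.99, 2.99], [-0.89, 2.07], [0.3, 2.58], [-1.14, 4.28], [0, 2.63], [-3.12, 3.12]. Speed limits (rad/s): [2.57, 2.57, 3.01, 3.14, 3.14, 3.14].

INTERFACE

Orientations are given as a unit quaternion [x, y, z, w].
In Python, from bench import arm gives the robot as it stands.
- The arm moves only by the tool step_arm, never from a script. Its argument "moves" is a list of rows, each a list of 7 numbers: the shift along the tool's x, y, z in mm, then the turn, a rotation vector about the tool's x, y, z in rad, then the gripper's target within -1 to 1 (shut at 1, half-way at 0, fully open at -1). In form: [[x, y, z, ax, ay, az, grip], ...]. A call has 1 to 20 rows; each row shifts and turns the commanded pose from where the row before left it, along the tool's axes as they then stand; what a row does not reach is not made up. A row lasts 1/8 s, in which the tool goes at most 62.5 mm and 10.7 degrees, less where a joint would pass 70% of its speed; a pose out of reach is approached as far as the arm can. A call with a gripper value outside its range is refused whole. The fingers move at their own pace and stop on an object; "newtons" is the grip in N (left out, the last holds). Time passes only in rows, so rows that do not move let the fingers close. It gives the time, the measured TCP pose, the force, the opening and the grip force at its end, in the units of the state.
- arm.observe(): the state, without advancing time (a new reading comes with each control period).
- arm.get_image(name): name is "scene" or "side" or "wrist"; returns the picture (384x512x3 uint8, red, green, blue); there is no depth.
- arm.camera_model(name): a dict with "intrinsics" (3x3 intrinsics, pixels), "origin" and "orientation" of the camera in the world; the wrist camera has in their place "mount" (4x4, takes a point from camera to tool coordinates, whose origin is the TCP and whose axes are the flange's). Camera axes: x right, y down, z forward; pixel columns grow to the right and rows downward; lengths in m; the calibration is good to about 2 mm. A picture is of the moment at which its call begins: read the wrist's pose just before it. camera_model takes no time and is no camera call.
- arm.hand_in(): hands the job in; it is judged then, once.
Trained networks look in the newest picture that a camera, given by its name, has taken for a name from the list of things; names that differ only in an ending like _2 or _b are one class to them, and where a whole thing is asked for, a point or a joint stands for the part that bears it (a point fixed in the world has none). Each returns a list of dicts, best first, with "score" (0 to 1); they miss things now and then, are a little off and sometimes report something else, mostly with a low value. They report only what shows in the picture. A call takes as long as a camera call.
- arm.find_in(camera, query): "centre" ([column, row] in pixels, amid what is visible of it).
- arm.silhouettes(camera, query): "region" (384x512 bool, what is visible of it) and "centre" ([column, row] in pixels, amid what is visible of it).
The state is a dict: "time_s": time; "q": joint angles; "joint_velocities": joint speeds; "joint_efforts": joint torques, N m; "tool_pos": TCP position; "tcp_rot": TCP orientation; "contact_force": force on the tool from outside, world axes, zero at the start; "ft_torque": the same for the moment, N m; "gripper_width": finger opening in m; "finger_force": force on a finger pad.
Only numpy, scipy, OpenCV 4.12 (cv2) and the standard library are available. Lean on these libraries where they do the work, as an engineer would, in place of code of your own. Each camera call takes 0.05 s, during which the arm holds its last target. There are 200 camera calls.

TASK

Get the potato-strip cutter ready for the next batch: press its black ejector plunger down to its stop and let it spring back up, then slide the white length stop, its yellow cam lever still open, along the rods until its brass pointer is level with the red mark, and while holding it there close the cam lever fully against the steel post. Finish still pinching lever and post together with the stop at the mark: do not let go. Close the lever nowhere but at the mark, and leave the bowl of strips and the potatoes where they are.

Things in the scene. Friction and masses are not known exactly. Their poses are not given: they have to be found in the camera images.
- cutter: Potato-strip cutter fixed to the table: base 190 x 370 x 20 mm, grey cutter head with blade grid (126 x 75 mm, top at 99 mm) at its -y end, two rods along its y axis, grey end block (56 mm high, black drum to 61 mm) at its +y end. Origin: centre of the underside; x axis away from the robot at yaw 0, z up. Its parts are described in this frame's directions, heights above the table.
- ejector (a joint): Black ejector plunger on the roof of the cutter head: mushroom head 34 mm in diameter. 0 = up, 0.012 m = pressed down to its stop. A spring returns it; 2.4 N starts it, 6 N takes it to the stop.
- ejector_top (a point): Centre of the top of the plunger's head (132 mm above the table when up).
- length_stop (a joint): Length stop on the rods: white upright plate 116 (x) x 6 (y) mm, top at 88 mm, on a dark carriage 96 x 50 mm, top at 44 mm. 0 = home at the end block, grows to 0.13 m as it slides to -y, towards the cutter head. A spring pulls it home with 2.4 to 3.4 N (plus 0.4 N friction) when not held, lever open or closed. It can be pushed on the plate's back (+y) side.
- pinch_point (a point): Point on the length stop between post and closed lever: mid of their 30 mm width (y), at 79 mm, 15 mm behind (+y of) the plate's back face, as far from the base's long sides as ejector_top (same x). Fingers closing along the cutter's x axis about this point shut the lever on the post; together they are then 22 mm thick, centred here, and reach up to 100 mm.
- pointer_tip (a point): Tip of the brass pointer on the length stop, in line (along y) with the middle of the white plate, 80 mm from the rods' midline on the -x side, 28 mm above the table.
- red_mark (a point): The red mark line on the red clip on the white scale at the cutter's -x edge, beneath the pointer's path, 25 mm above the table; same axes as the cutter. The clip stays where it is. The stop is at the mark when pointer tip and mark have the same y in the cutter's frame.
- cam_lever (a joint): Yellow cam lever (9 x 30 x 50 mm) behind the white plate, on the -x side of the fixed steel post (9 x 30 mm, faces 2 and 11 mm to +x of pinch_point); hinged at its foot (at 49 mm) about the y axis. 0 = closed, upright beside the post; starts open, leaning to -x by 0.30 to 0.42 rad, its tip up to 31 mm from pinch_point in x. Stiff (0.25 N m, about 7 N at finger height), stays where left.
- strip_bowl: Wide steel bowl of potato strips, 293 mm in diameter, 78 mm high, at the left; leave it alone. Origin: centre of the underside.
- potato_a: Small brown potato, 76 mm long, at the right; leave it alone.
- potato_b: Larger brown potato, 79 mm long, at the right behind the small one; leave it alone.

How it is judged:
By the outcome, as a careful person would: the job done as asked, in the order asked, and still so for the second after the job is handed in, while the arm keeps its last pose, push and grip.
It also fails if it takes over 51 s, if anything falls off the work surface, if the arm or the gripper's body presses on something with over 40 N, if the wrist force passes 120 N, or if a joint passes its speed limit or range.

## Working session

There is one attempt and no reset: what is moved stays moved. The work goes in short steps, Python scripts to look and compute and a tool call to move; the robot and the scene stay as the last step left them, time stands still between calls to the robot, and variables do not carry over. Pictures are saved under pics/ and viewed, at most 13 in all, crops included, and the job is handed in when it is done.

Besides the shell and the picture viewer there is one more tool, called after "Request:" as a command line: name --pt "numbers of a row" for each row, then --argument value for the rest. step_arm: Moves the arm, as the interface text tells. Its arguments: {"type":"object","properties":{"moves":{"type":"array"},"newtons":{"type":"number"}},"required":["moves"]}

```bash
mkdir -p pics; cat > h.py <<'E'
import numpy as np, cv2
from scipy.spatial.transform import Rotation as R
from bench import arm
def cam(name):
    m=arm.camera_model(name); K=np.array(m["intrinsics"])
    if "mount" in m:
        s=arm.observe(); T=np.eye(4); T[:3,:3]=R.from_quat(s["tcp_rot"]).as_matrix(); T[:3,3]=s["tool_pos"]
        T=T@np.array(m["mount"]); return K,T[:3,3],T[:3,:3]
    o=np.array(m["orientation"]); Rm=R.from_quat(o).as_matrix() if o.size==4 else o.reshape(3,3)
    return K,np.array(m["origin"]),Rm
def at_z(c,px,z):
    K,o,Rm=c; d=Rm@np.linalg.solve(K,[px[0],px[1],1.]); return o+d*(z-o[2])/d[2]
def proj(c,p):
    K,o,Rm=c; v=K@(Rm.T@(np.asarray(p)-o)); return v[:2]/v[2]
def save(img,n): cv2.imwrite(f"pics/{n}.png",cv2.cvtColor(img,cv2.COLOR_RGB2BGR))
E
python3 - <<'E'
from h import *
np.set_printoptions(precision=4,suppress=True)
for n in ["scene","side","wrist"]:
    c=cam(n); print(n,c[1],c[2][:,2]); im=arm.get_image(n); save(im,n+"0")
    for q,z in [("ejector_top",.132),("red_mark",.025),("pointer_tip",.028),("pinch_point",.079),("cutter",.05),("strip_bowl",.04)]:
        r=arm.find_in(n,q)
        print(n,q,[(np.round(d["centre"],1),round(d["score"],2),at_z(c,d["centre"],z)[:2]) for d in r[:2]])
save(np.hstack([cv2.resize(cv2.imread(f"pics/{n}0.png")[:,:,::-1],(400,300)) for n in ["scene","side"]]),"pair")
print(arm.observe())
E
```

```text
scene [-0.5438 -0.499   0.7751] [ 0.7819  0.3921 -0.4847]
scene ejector_top []
scene red_mark []
scene pointer_tip []
scene pinch_point [(array([250.8, 197.4]), 0.93, array([0.5102, 0.0476]))]
scene cutter [(array([294.9, 213.2]), 0.97, array([ 0.5308, -0.0958])), (array([140.9, 163.9]), 0.3, array([0.5861, 0.5562]))]
scene strip_bowl [(array([140. , 162.8]), 0.86, array([0.6077, 0.5802]))]
side [-0.2814 -0.8414  0.758 ] [ 0.5979  0.6519 -0.4664]
side ejector_top [(array([313.8, 219.9]), 0.48, array([ 0.5659, -0.221 ]))]
side red_mark []
side pointer_tip [(array([248.7, 207.5]), 0.65, array([0.5947, 0.1027])), (array([157.9, 180.3]), 0.61, array([0.4654, 0.5354]))]
side pinch_point [(array([246.3, 209.5]), 0.69, array([0.5178, 0.032 ]))]
side cutter [(array([281.5, 230.2]), 0.8, array([ 0.546 , -0.1099]))]
side strip_bowl [(array([158.1, 178.7]), 0.79, array([0.462 , 0.5259])), (array([283.1, 232.5]), 0.71, array([ 0.5514, -0.1128]))]
wrist [0.5737 0.0784 0.3754] [ 0.0002 -0.3054 -0.9522]
wrist ejector_top [(array([236.4, 102.4]), 0.22, array([0.5622, 0.0684]))]
wrist red_mark [(array([173.6, 222.7]), 0.6, array([ 0.485 , -0.0658]))]
wrist pointer_tip [(array([236.2, 103.4]), 0.96, array([0.5571, 0.0631]))]
wrist pinch_point [(array([236.5, 104.3]), 0.56, array([0.5597, 0.0647]))]
wrist cutter []
wrist strip_bowl [(array([258.9, 191.1]), 0.37, array([ 0.5799, -0.0243]))]
{'time_s': 1.05, 'q': array([-0.2063,  0.1808,  1.607 ,  0.    ,  1.3538, -0.2063]), 'joint_velocities': array([ 0.0006,  0.0019, -0.0023, -0.0006,  0.0011, -0.0005]), 'joint_efforts': array([  0.0007, -44.4857, -35.1686,  -0.0003,   0.0006,   0.    ]), 'tool_pos': array([0.575 , 0.    , 0.2313]), 'tcp_rot': array([ 0.7071,  0.7071,  0.    , -0.    ]), 'contact_force': array([-0.4476,  0.3665, -0.1122]), 'ft_torque': array([-0.0406, -0.0174, -0.0026]), 'finger_force': 0.0, 'gripper_width': 0.08570762743284638}
```

View pics/pair.png

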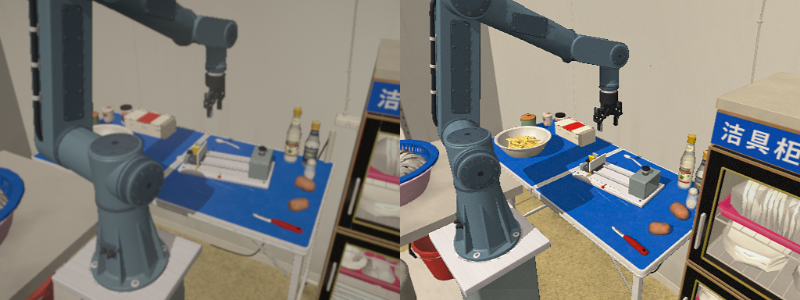

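View pics/wrist0.png

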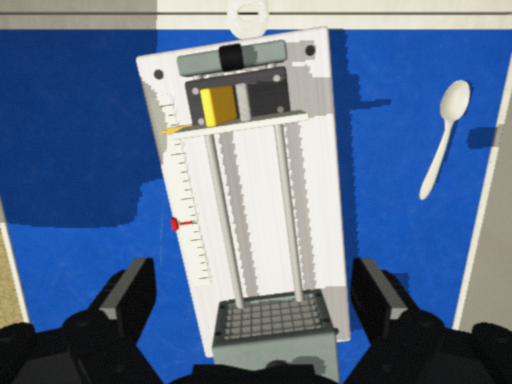

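The pair shows the cutter with its head toward -y and the bowl to the far left. The wrist picture shows pointer tip near (163,132), the red mark line at (173-196,223), the base corners (137,60) and (327,28), and the head's top edge at row ~295. Next I work out the cutter pose from these.

```bash
python3 - <<'E'
from h import *
np.set_printoptions(precision=4,suppress=True)
c=cam("wrist")
P=lambda px,z:at_z(c,px,z)[:2]
a,b=P((137,60),.02),P((327,28),.02); l=P((205,345),.02); r=P((350,340),.02)
print(a,b,np.linalg.norm(b-a)); 
for v in (b-a,): print("yaw",np.arctan2(v[1],v[0]))
for v in (a-l,b-r): print("yaw",np.arctan2(-v[0],v[1]))
m1,m2=P((173,224),.025),P((196,222),.025); print("mark",m1,m2); print("ptr",P((162,132),.028),P((190,128),.028))
yaw=np.arctan2((b-a)[1],(b-a)[0]); print("centre", (a+b)/2-.185*np.array([-np.sin(yaw),np.cos(yaw)]))
im=cv2.imread("pics/wrist0.png")[20:250,120:350]; w=cv2.resize(im,(580,580),interpolation=cv2.INTER_CUBIC)
cv2.imwrite("pics/w0c.png",w)
im=cv2.imread("pics/side0.png"); s=im[175:275,205:345]; cv2.imwrite("pics/s0c.png",cv2.resize(s,(700,500),interpolation=cv2.INTER_CUBIC))
E
```

```text
[0.4601 0.1038] [0.6442 0.1322] 0.1862921424442074
yaw 0.15321803375759827
yaw 0.1506969530652907
yaw 0.1474921407778979
mark [ 0.4842 -0.0674] [ 0.51  -0.065]
ptr [0.481 0.035] [0.5098 0.039 ]
centre [ 0.5804 -0.0648]
```

View pics/w0c.png

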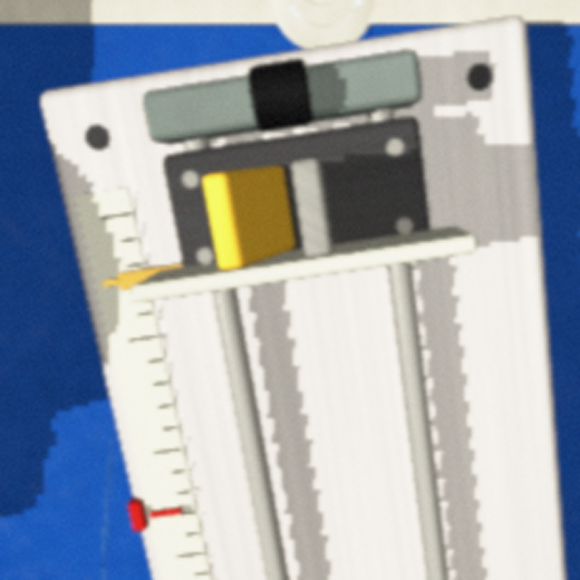

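View pics/s0c.png

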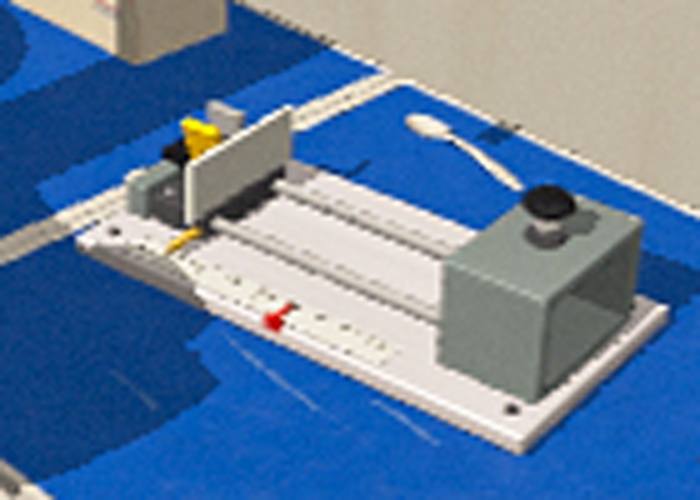

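The crops show pointer tip at about (161,132), mark line end (194,222), rods near (209,135) and (279,125), and the side-view plunger top at about (314.5,215). I'll convert these into cutter-frame targets.

```bash
cat >> h.py <<'E'
YAW=0.15; C=np.array([0.5804,-0.0648])
ex=np.array([np.cos(YAW),np.sin(YAW)]); ey=np.array([-np.sin(YAW),np.cos(YAW)])
def loc(p): d=np.asarray(p)[:2]-C; return np.array([d@ex,d@ey])*1000
def wor(x,y): return C+(x*ex+y*ey)/1000
E
python3 - <<'E'
from h import *
np.set_printoptions(precision=4,suppress=True)
c=cam("wrist"); s=cam("side")
cr=lambda x,y:(120+x/580*230,20+y/580*230)
L=lambda n,px,z,cc=c:print(n,loc(at_z(cc,px,z)),at_z(cc,px,z)[:2])
L("ptr",cr(103,283),.028); L("mark",cr(183,511),.025);L("mark0",cr(152,513),.025)
L("plateL",cr(130,290),.088);L("plateR",cr(473,235),.088)
L("plate top back R",cr(470,230),.088)
L("postTopL",cr(291,162),.1);L("postTopR",cr(318,158),.1);L("post front R",cr(330,250),.1)
L("leverTopL",cr(203,178),.095);L("lever hi",cr(230,172),.095)
L("rodL",cr(229,300),.035);L("rodR",cr(403,280),.035)
L("drum",cr(280,90),.061); L("drumback",cr(280,125),.061)
for px in [(314.5,215)]: L("ej",px,.132,s)
L("marks",(205+285/5,175+312/5),.025,s); L("ptrs",(205+168/5,175+250/5),.028,s)
print(loc(at_z(s,(205+527/5,175+452/5),.02)),loc(at_z(s,(205+667/5,175+308/5),.02)),loc(at_z(s,(205+80/5,175+238/5),.02)))
E
```

```text
ptr [-84.5771 113.4972] [0.4798 0.0348]
mark [-73.5468  10.1655] [ 0.5062 -0.0657]
mark0 [-87.3448  11.2798] [ 0.4924 -0.0667]
plateL [-59.0153 114.9083] [0.5049 0.04  ]
plateR [ 56.4376 115.6429] [0.6189 0.058 ]
plate top back R [ 55.6247 117.3813] [0.6179 0.0596]
postTopL [  1.6199 146.8592] [0.5601 0.0807]
postTopR [  9.9999 146.7732] [0.5684 0.0818]
post front R [  9.4657 118.9158] [0.572  0.0542]
leverTopL [-26.763  146.3509] [0.5321 0.0759]
lever hi [-18.0341 146.852 ] [0.5406 0.0777]
rodL [-34.5035 100.0477] [0.5313 0.029 ]
rodR [35.0142 97.5311] [0.6004 0.0369]
drum [ -0.1011 171.1051] [0.5547 0.1044]
drumback [ -1.9974 160.0302] [0.5545 0.0931]
ej [ -10.6912 -138.9009] [ 0.5906 -0.2037]
marks [-85.437    6.6995] [ 0.4949 -0.0709]
ptrs [-79.308  113.3496] [0.485  0.0354]
[-106.9309 -192.0748] [  87.4876 -184.3058] [-97.0314 180.1308]
```

Request:
step_arm --pt "0 0 0 0 0 0.176 -1" --pt "0 0 0 0 0 0.176 -1" --pt "0 0 0 0 0 0.176 -1" --pt "0 0 0 0 0 0.176 -1" --pt "0 0 0 0 0 0.176 -1" --pt "0 0 0 0 0 0.176 -1" --pt "0 0 0 0 0 0.176 -1" --pt "0 0 0 0 0 0.176 -1" --pt "0 0 0 0 0 0.176 -1" --pt "0 0 0 0 0 0.176 -1" --pt "0 0 0 0 0 0.176 -1" --pt "0 0 0 0 0 0.176 -1" --pt "0 0 0 0 0 0.176 -1" --pt "0 0 0 0 0 0.176 -1" --pt "0 0 0 0 0 0.176 -1" --pt "0 0 0 0 0 0.176 -1" --pt "0 0 0 0 0 0.176 1" --pt "0 0 0 0 0 0 1"

```text
time_s: 3.3
tool_pos: [0.575, -0.0, 0.2313]
tcp_rot: [0.758, -0.652, -0.0, 0.0]
contact_force: [-0.5, -0.3, -0.2]
gripper_width: 0.0517
finger_force: 0.0
```

```bash
python3 - <<'E'
from h import *
np.set_printoptions(precision=4,suppress=True)
s=arm.observe(); print(s["time_s"],s["q"],s["tool_pos"],R.from_quat(s["tcp_rot"]).as_matrix())
c=cam("wrist"); im=arm.get_image("wrist"); save(im,"w1")
for q,z in [("ejector_top",.132),("red_mark",.025),("pointer_tip",.028)]:
    print(q,[(np.round(d["centre"],1),round(d["score"],2),at_z(c,d["centre"],z)[:2]) for d in arm.find_in("wrist",q)[:2]])
sc=cam("side"); print("bottle base", at_z(sc,(369,232),0), at_z(sc,(385,245),0))
E
```

```text
3.3 [-0.2064  0.1809  1.607  -0.      1.3539  2.7841] [ 0.575  -0.      0.2313] [[ 0.1506 -0.9886 -0.0001]
 [-0.9886 -0.1506  0.    ]
 [-0.      0.0001 -1.    ]]
ejector_top []
red_mark [(array([346.8, 112.6]), 0.66, array([ 0.4881, -0.0674]))]
pointer_tip [(array([256.7, 230. ]), 0.8, array([0.5584, 0.0723]))]
bottle base [ 0.8251 -0.2722  0.    ] [ 0.7953 -0.352   0.    ]
```

View pics/w1.png

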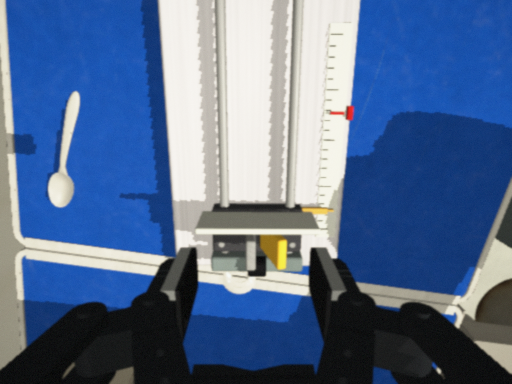

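The view shows the mark line at (330-347,113) and the pointer tip at about (332,211), and the cutter lines up with the tool axes. I'll move part of the way toward the plunger and look at it.

Request:
step_arm --pt "30 2 0 0 0 0 1" --pt "50 2 0 0 0 0 1" --pt "40 2 0 0 0 0 1" --pt "0 0 0 0 0 0 1" --pt "0 0 0 0 0 0 1"

```text
time_s: 4.12
tool_pos: [0.5868, -0.1192, 0.2311]
tcp_rot: [0.758, -0.652, -0.0, -0.0]
contact_force: [0.8, -1.2, -0.7]
gripper_width: 0.0002
finger_force: 0.0
```

```bash
python3 - <<'E'
from h import *
np.set_printoptions(precision=4,suppress=True)
s=arm.observe(); print(s["time_s"],s["tool_pos"],s["gripper_width"])
c=cam("wrist"); im=arm.get_image("wrist"); save(im,"w2")
for q,z in [("ejector_top",.132),("cutter",.1)]:
    print(q,[(np.round(d["centre"],1),round(d["score"],2),at_z(c,d["centre"],z)[:2],loc(at_z(c,d["centre"],z))) for d in arm.find_in("wrist",q)[:2]])
for d in arm.silhouettes("wrist","ejector")[:2]:
    print(d["score"],d["centre"],d["region"].sum()); 
print("expected",proj(c,[.6007,-.1993,.132]),proj(c,[.5985,-.2,.132]))
E
```

```text
4.125 [ 0.5868 -0.1192  0.2311] 0.00023841306916732232
ejector_top [(array([251.3,  84.5]), 0.92, array([ 0.5985, -0.1979]), array([  -1.985 , -134.3306]))]
cutter [(array([252.7, 148.4]), 0.69, array([ 0.5902, -0.1491]), array([ -2.9285, -84.8282])), (array([248.7,  83.7]), 0.29, array([ 0.6008, -0.1984]), array([   0.1679, -135.1241]))]
0.71 [250.8, 84.3] 1793
expected [248.4277  81.8873] [251.7689  81.3262]
```

View pics/w2.png

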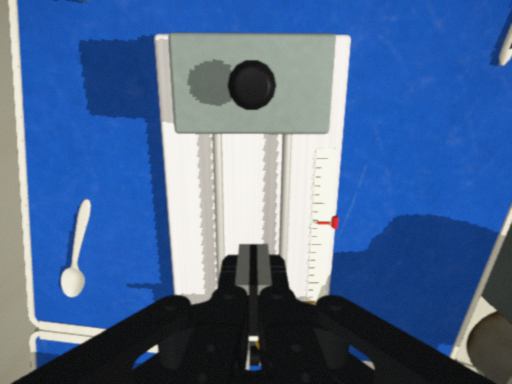

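The plunger's round head is centred at (251,84), matching the expected spot. Now I go over it and start pressing.

Request:
step_arm --pt "40 0 10 0 0 0 1" --pt "40 0 30 0 0 0 1" --pt "0 0 35 0 0 0 1" --pt "0 0 18 0 0 0 1" --pt "0 0 0 0 0 0 1" --pt "0 0 6 0 0 0 1" --pt "0 0 5 0 0 0 1" --pt "0 0 4 0 0 0 1" --pt "0 0 3 0 0 0 1" --pt "0 0 0 0 0 0 1"

```text
time_s: 5.58
tool_pos: [0.5999, -0.1987, 0.121]
tcp_rot: [0.758, -0.652, 0.001, -0.001]
contact_force: [3.4, 0.7, 4.5]
gripper_width: 0.0002
finger_force: 2.6
```

Request:
step_arm --pt "0 0 1.5 0 0 0 1" --pt "0 0 1.5 0 0 0 1" --pt "0 0 1 0 0 0 1" --pt "0 0 0 0 0 0 1"

```text
time_s: 6.08
tool_pos: [0.6001, -0.1988, 0.1195]
tcp_rot: [0.758, -0.652, 0.001, -0.001]
contact_force: [-2.6, 4.4, 18.5]
gripper_width: 0.0003
finger_force: 9.2
```

The force rose to 18 N at z = 0.1195, so the plunger is at its stop. I'll lift off and go back over the pinch point with the gripper open.

Request:
step_arm --pt "0 0 -4 0 0 0 1" --pt "0 0 -10 0 0 0 1" --pt "0 0 -25 0 0 0 1" --pt "0 0 -25 0 0 0 -1" --pt "-30 0 0 0 0 0 -1" --pt "-50 0 0 0 0 0 -1" --pt "-60 0 0 0 0 0 -1" --pt "-60 0 0 0 0 0 -1" --pt "-45 0 0 0 0 0 -1" --pt "-24 -1 0 0 0 0 -1" --pt "0 0 0 0 0 0 -1" --pt "0 0 0 0 0 0 -1"

```text
time_s: 7.58
tool_pos: [0.5594, 0.0666, 0.1799]
tcp_rot: [0.758, -0.652, -0.0, 0.001]
contact_force: [-0.5, -0.1, 0.1]
gripper_width: 0.0854
finger_force: 0.0
```

```bash
python3 - <<'E'
from h import *
np.set_printoptions(precision=4,suppress=True)
s=arm.observe(); p=s["tool_pos"]; print(s["time_s"],p,loc(p),s["gripper_width"])
c=cam("wrist"); im=arm.get_image("wrist"); save(im,"w3")
for q,z in [("red_mark",.025),("pointer_tip",.028),("cam_lever",.09),("ejector_top",.132)]:
    print(q,[(np.round(d["centre"],1),round(d["score"],2),loc(at_z(c,d["centre"],z))) for d in arm.find_in("wrist",q)[:2]])
sc=cam("side");arm.get_image("side")
for d in arm.find_in("side","ejector_top"): print(d)
E
```

```text
7.575 [0.5594 0.0666 0.1799] [ -1.0898 133.0885] 0.08537814153655816
red_mark [(array([362.7,  29. ]), 0.74, array([-90.8024,  10.6408]))]
pointer_tip [(array([252.2, 177.1]), 0.63, array([ -1.935 , 132.5428]))]
cam_lever [(array([270.7, 196.9]), 0.6, array([-15.4646, 131.2472]))]
ejector_top [(array([248.9, 175.3]), 0.6, array([ -0.1155, 104.2933]))]
```

View pics/w3.png

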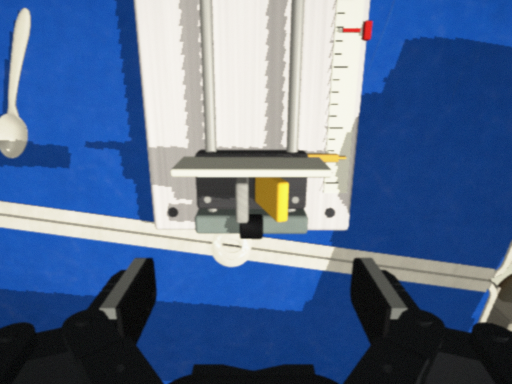

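```bash
python3 - <<'E'
from h import *
np.set_printoptions(precision=4,suppress=True)
c=cam("wrist")
for n,px,z in [("ptr",(347,157),.028),("mark",(350,30),.025),("plate back",(252,177),.088),("plate front",(252,168),.088),("postTopL",(249,222),.1),("postTopR",(237,222),.1),("post front",(243,178),.1),("leverTopR",(288,219),.095),("drum top front",(252,215),.061),("rods",(250,150),.035)]:
    print(n,loc(at_z(c,px,z)))
print("TCP px", proj(c,np.r_[wor(-1,133),.1]))
E
```

```text
ptr [-85.5999 114.4949]
mark [-80.1726  11.6069]
plate back [ -1.3052 117.0633]
plate front [ -1.3187 110.4119]
postTopL [  0.871  147.1545]
postTopR [  9.4573 147.1442]
post front [  4.8333 114.6282]
leverTopR [-27.5198 146.8787]
drum top front [ -1.1539 156.8351]
rods [  0.5374 106.8824]
TCP px [251.567  203.2997]
```

Pointer tip is near (347,157) and the mark near (350,30), about 103 mm apart along the rods. The lever leans at (288,219) and the fingers straddle it. I'll go down behind the plate and slide most of the way.

Request:
step_arm --pt "0 0 30 0 0 0 -1" --pt "0 0 40 0 0 0 -1" --pt "0 0 35 0 0 0 -1" --pt "0 0 16 0 0 0 -1" --pt "0 0 0 0 0 0 -1" --pt "4 0 0 0 0 0 -1" --pt "6 0 0 0 0 0 -1" --pt "10 0 0 0 0 0 -1" --pt "12 0 0 0 0 0 -1" --pt "12 0 0 0 0 0 -1" --pt "12 0 0 0 0 0 -1" --pt "12 0 0 0 0 0 -1" --pt "12 0 0 0 0 0 -1" --pt "8 0 0 0 0 0 -1" --pt "5 0 0 0 0 0 -1" --pt "0 0 0 0 0 0 -1" --pt "0 0 0 0 0 0 -1"

```text
time_s: 10.05
tool_pos: [0.5733, -0.0243, 0.0591]
tcp_rot: [0.758, -0.652, -0.0, 0.0]
contact_force: [-1.5, 2.5, 1.9]
gripper_width: 0.0857
finger_force: 1.3
```

```bash
python3 - <<'E'
from h import *
np.set_printoptions(precision=4,suppress=True)
s=arm.observe(); p=s["tool_pos"]; print(s["time_s"],p,loc(p),s["contact_force"])
c=cam("wrist"); im=arm.get_image("wrist"); save(im,"w4")
for q,z in [("red_mark",.025),("pointer_tip",.028),("length_stop",.09)]:
    print(q,[(np.round(d["centre"],1),round(d["score"],2),loc(at_z(c,d["centre"],z))) for d in arm.find_in("wrist",q)[:2]])
E
```

```text
10.05 [ 0.5733 -0.0243  0.0591] [-0.9145 41.1266] [-1.4953  2.4972  1.8906]
red_mark [(array([416.1, 180.3]), 0.91, array([-91.3593,  11.6325]))]
pointer_tip [(array([256.7, 256.4]), 0.84, array([-4.4216, 56.3588]))]
length_stop [(array([259.3, 253.8]), 0.62, array([-4.5871, 22.297 ]))]
```

View pics/w4.png

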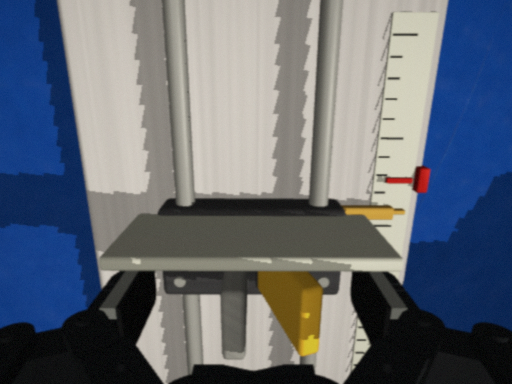

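Pointer tip at (404,212) and mark line at (388-413,180.5): the stop is pushed and needs a bit more travel.

```bash
cat > meas.py <<'E'
from h import *
import sys
def meas(im,c):
    hsv=cv2.cvtColor(im,cv2.COLOR_RGB2HSV).astype(int); H,S,V=hsv[...,0],hsv[...,1],hsv[...,2]
    red=((H<6)|(H>174))&(S>130)&(V>80); br=(H>10)&(H<25)&(S>110)&(V>90)
    red[:, :340]=0; br[:, :340]=0; br[300:]=0; red[300:]=0
    ys,xs=np.nonzero(red); line=xs<xs.max()-22
    yr,xr=ys[line].mean(),xs[line].mean()
    yb,xb=np.nonzero(br); t=xb>xb.max()-6
    a=loc(at_z(c,(xr,yr),.025)); b=loc(at_z(c,(xb[t].max(),yb[t].mean()),.028))
    print("line px",xr,yr,"tip px",xb.max(),yb[t].mean(),"n",line.sum(),t.sum()); print("mark",a,"tip",b,"to go mm",b[1]-a[1])
    return b[1]-a[1]
E
python3 - <<'E'
from meas import *
im=cv2.imread("pics/w4.png")[:,:,::-1].copy(); meas(im,cam("wrist"))
E
```

```text
line px 396.09615384615387 179.98076923076923 tip px 404 211.2 n 104 25
mark [-80.39088976  11.57178617] tip [-85.76790917  28.62827357] to go mm 17.05648740033621
```

Request:
step_arm --pt "5 0 0 0 0 0 -1" --pt "6 0 0 0 0 0 -1" --pt "4 0 0 0 0 0 -1" --pt "1 0 0 0 0 0 -1" --pt "0 0 0 0 0 0 -1" --pt "0 0 0 0 0 0 -1"

```text
time_s: 11.0
tool_pos: [0.5758, -0.0403, 0.0591]
tcp_rot: [0.758, -0.652, -0.0, 0.0]
contact_force: [-3.1, 2.6, 0.8]
gripper_width: 0.0856
finger_force: 1.4
```

```bash
python3 - <<'E'
from meas import *
s=arm.observe(); print(s["time_s"],loc(s["tool_pos"]),s["contact_force"])
c=cam("wrist"); im=arm.get_image("wrist"); save(im,"w5"); meas(im,c)
cv2.imwrite("pics/w5c.png",cv2.resize(cv2.imread("pics/w5.png")[150:270,330:490],(800,600),interpolation=cv2.INTER_CUBIC))
E
```

```text
11.0 [-0.90034875 24.90907302] [-3.06119268  2.57779128  0.76932863]
line px 397.2352941176471 206.47058823529412 tip px 405 211.16666666666666 n 17 24
mark [-83.05320899  10.62472453] tip [-86.34740092  12.31157861] to go mm 1.686854079957536
```

View pics/w5c.png

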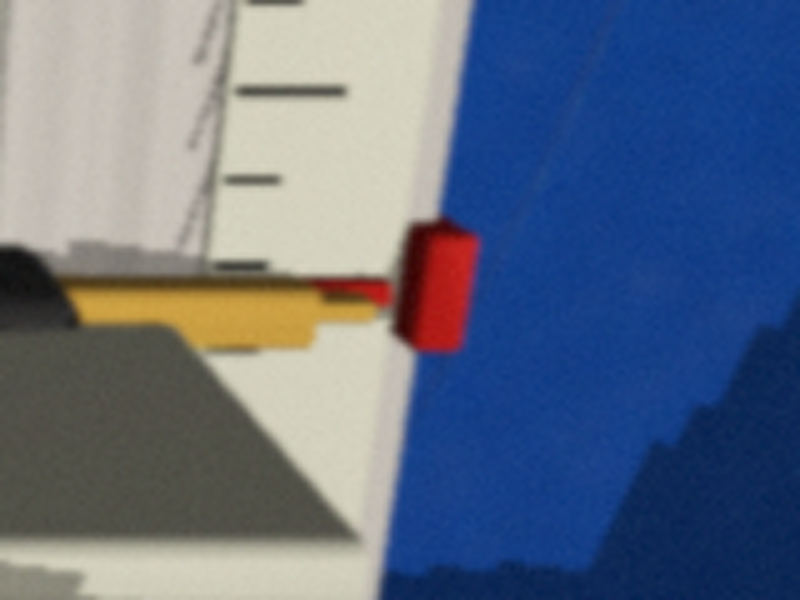

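The crop shows the pointer tip at about row 212 over the mark line at rows 206-211 (centre ~208.5), so about 1 mm remains.

Request:
step_arm --pt "1 0 0 0 0 0 -1" --pt "0 0 0 0 0 0 -1" --pt "0 0 0 0 0 0 -1"

```text
time_s: 11.42
tool_pos: [0.5759, -0.0411, 0.0592]
tcp_rot: [0.758, -0.652, -0.0, 0.0]
contact_force: [-3.6, 3.0, 1.4]
gripper_width: 0.0853
finger_force: 1.8
```

```bash
python3 - <<'E'
from meas import *
s=arm.observe(); print(s["time_s"],loc(s["tool_pos"]),s["contact_force"])
c=cam("wrist"); im=arm.get_image("wrist"); save(im,"w6"); meas(im,c)
w=[loc(at_z(c,(400,r),.025))[1] for r in (206,208,210)]; print(w, proj(c,np.r_[wor(-80,11.57),.025]),proj(c,np.r_[wor(-80,11.57),.028]))
cv2.imwrite("pics/w6c.png",cv2.resize(cv2.imread("pics/w6.png")[150:270,330:490],(800,600),interpolation=cv2.INTER_CUBIC))
E
```

```text
11.425 [-0.86811335 24.05155897] [-3.5930787   3.01610233  1.42721334]
line px 401.0 207.0 tip px 405 211.30434782608697 n 1 23
mark [-85.18057385  10.0905315 ] tip [-86.33536673  11.54286862] to go mm 1.4523371203706859
[np.float64(9.495848502599795), np.float64(10.686130227582108), np.float64(11.881004831210264)] [391.4270659  209.48185333] [393.54575721 211.35259649]
```

View pics/w6c.png

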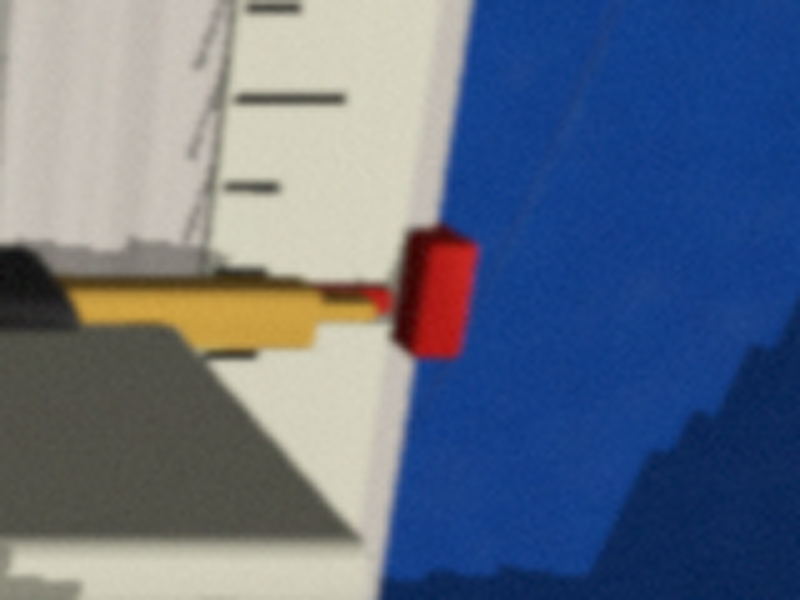

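The pointer tip (rows ~211-212) now lies over the mark line (row ~210), agreeing to a few tenths of a millimetre once the height difference is counted. Closing the lever.

Request:
step_arm --pt "0 0 0 0 0 0 1" --pt "0 0 0 0 0 0 1" --pt "0 0 0 0 0 0 1" --pt "0 0 0 0 0 0 1" --pt "0 0 0 0 0 0 1" --pt "0 0 0 0 0 0 1" --pt "0 0 0 0 0 0 1" --pt "0 0 0 0 0 0 1" --pt "0 0 0 0 0 0 1" --pt "0 0 0 0 0 0 1" --newtons 45

```text
time_s: 12.72
tool_pos: [0.577, -0.0414, 0.0598]
tcp_rot: [0.758, -0.652, 0.001, -0.0]
contact_force: [4.6, 3.1, 1.8]
gripper_width: 0.0209
finger_force: 49.5
```

```bash
python3 - <<'E'
from meas import *
s=arm.observe(); print(s["time_s"],loc(s["tool_pos"]),s["contact_force"],s["gripper_width"],s["finger_force"])
c=cam("wrist"); im=arm.get_image("wrist"); save(im,"w7")
try: meas(im,c)
except Exception as e: print(e)
a=cv2.imread("pics/w7.png"); b=cv2.resize(a[150:270,330:490],(400,300),interpolation=cv2.INTER_CUBIC)
cv2.imwrite("pics/w7c.png",np.hstack([cv2.resize(a,(400,300)),b]))
E
```

```text
12.725 [ 0.17396629 23.6580828 ] [4.5885275  3.12839426 1.83833526] 0.020861846073102857 49.497176706790924
line px nan nan tip px 407 211.52380952380952 n 0 21
mark [nan nan] tip [-86.55573976  11.41295952] to go mm nanmeas.py:8: RuntimeWarning: Mean of empty slice.
  yr,xr=ys[line].mean(),xs[line].mean()
  ret = ret.dtype.type(ret / rcount)
```

View pics/w7c.png

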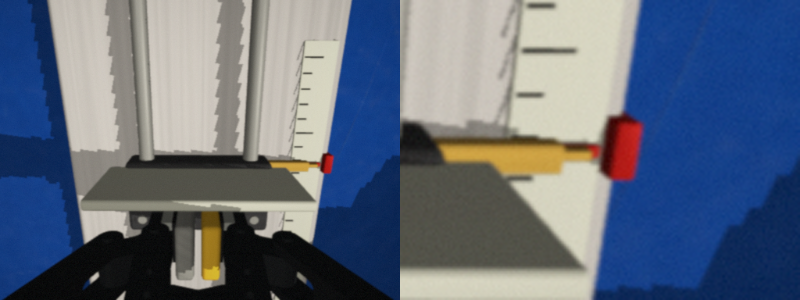

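The lever stands upright against the post in the pinch (20.9 mm opening, 49 N). The pointer tip at row ~211 is level with the mark beside the clip, so I hand in.

```bash
python3 -c "
from bench import arm
print(arm.hand_in())"
```

```text
the job is handed in; nothing more can be done
None
```

I handed the job in: the ejector was pressed to its stop and released, though I didn't visually confirm it sprang back. The length stop is at the red mark to within about half a millimetre, and the cam lever is closed on the post and still pinched.

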